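# Free the lift pawl with the release bar

### The arm

A 6-joint arm with a two-finger parallel gripper is mounted at the origin on the work surface. World frame = base frame: x ahead of the robot, y to its left, z up, the work surface at z = 0. Lengths are in m, angles in degrees, forces in N, time in s.
With the tool pointing down it reaches from about 0.3 to 0.875 m from the base axis. Payload 6.4 kg.
Tool frame: the origin (TCP) lies midway between the tips of the shut fingers; the grasp point (between the pads) lies 19 mm behind it (arm.hold_point_z is the distance from the TCP to the grasp point, in m); z points along the fingers, y is the line along which they close (so a half turn about z gives the same grasp; the last joint's range is limited). The gripper opens to 88 mm and grips with 3 to 60 N. Pads are 18 mm wide; open, the fingers measure 123 mm over their backs; the gripper's body (75 mm by 187 mm) begins 45 mm behind the grasp point.
Start: joints at [58.596, 10.359, 92.074, -0, 77.567, -11.82], TCP at [0.193, 0.542, 0.239] pointing down, gripper open.
Joint ranges: [-171.53, 171.53], [-51.25, 118.39], [17.06, 147.69], [-65.23, 245.23], [0, 150.52], [-178.68, 178.68]. Speed limits (degrees/s): [147.25, 147.25, 172.46, 180, 180, 180].

### API

Orientations are given as [roll, pitch, yaw] about the fixed x, y, z axes, in that order (R = Rz(yaw) Ry(pitch) Rx(roll)).
In Python, from rig import arm, capture gives the robot as it stands.
- The arm moves only by the tool arm_command, never from a script. Its argument "rows" is a list that holds one entry, the list of rows, each a list of 5 numbers: the shift along the world's x, y, z normalised to -1 to 1, where 1 is 120 mm, then the turn about the world's z normalised to -1 to 1, where 1 is 180 degrees, then the opening, from -1 (shut) to 1 (fully open). A call has exactly 5 rows; each row is the pose to reach, as a shift and turn from the pose commanded when the call began, turning the shorter way round; what a row does not reach only later rows make up. A row lasts 1/12 s, in which the tool goes at most 41.7 mm and 7.16 degrees, less where a joint would pass 70% of its speed; a pose out of reach is approached as far as the arm can. A call with a number of a shift or a turn outside -1 to 1 is refused whole. A call with a gripper value outside its range is refused whole. The fingers move at their own pace and stop on an object; "newtons" is the grip in N (left out, the last holds). Time passes only in rows, so rows that repeat a pose let the fingers close, or fill a call up. It gives the time, the measured TCP pose, the force, the opening and the grip force at its end, in the units of the state.
- arm.get_obs(): the state, without advancing time (a new reading comes with each control period).
- capture(name): name is "scene" or "top" or "wrist"; returns a dict with "color" (384x512x3 uint8, red, green, blue), "z_map" (384x512 float32, m along the optical axis (not along the pixel's ray), 0 where there is no reading), "fx", "fy", "cx", "cy" (pixels), "world_to_cam" (4x4, takes a point from world to camera coordinates); the wrist camera has in their place "T_tool_cam" (4x4, takes a point from camera to tool coordinates, whose origin is the TCP and whose axes are the flange's). Camera axes: x right, y down, z forward; pixel columns grow to the right and rows downward; lengths in m; the calibration is good to about 2 mm. A picture is of the moment at which its call begins: read the wrist's pose just before it.
- arm.hand_in(): hands the job in; it is judged then, once.
The state is a dict: "t": time; "qpos": joint angles; "dq": joint speeds; "effort": joint torques, N m; "ee_pos": TCP position; "ee_rot": TCP orientation; "force": force on the tool from outside, world axes, zero at the start; "wrist_torque": the same for the moment, N m; "width": opening from 0.0 (shut) to 1.0 (fully open); "grasp_force": force on a finger pad.
Only numpy, scipy, OpenCV 4.12 (cv2) and the standard library are available. Lean on these libraries where they do the work, as an engineer would, in place of code of your own. Each camera call takes 0.05 s, during which the arm holds its last target. There are 200 camera calls.

### The job

Let the load on the bench lift down: pick up the release bar with the yellow handle, put its steel rod under the free end of the red ratchet pawl and flick the pawl well up so that it stays off the wheel, using the bar and not the gripper. The platform then sinks by itself to the bottom with the can upright on it; lay the bar flat on the bench again and let go.

Things in the scene. Friction and masses are not known exactly. Their poses are not given: they have to be found in the camera images.
- bar: Release bar, 0.12 kg: yellow handle, a block 100 long x 22 wide x 26 mm high, and a steel rod, 10 mm diameter, on its axis (13 mm above its underside), ending 165 mm from the origin along +x. Origin: centre of the handle's underside; x towards the rod's tip, z up. Starts on the bench in a row of tools 80 to 160 mm apart (screwdriver with blue handle, wooden brush: not needed).
- pawl_finger (a point): Point under the red pawl's free finger, 25 mm short of its end, mid-width. Finger: 14 mm wide (x), 12 high, level at the start, underside 174 mm above the bench. At the start x: level, away from the robot, square across the finger; y: along the finger to its pivot; z up. Turns with the pawl. Free space below to 12 mm above the bench, and 150 mm before and behind in x; wheel rim 35 mm off in +y.
- pawl (a joint): Angle of the red pawl (rad): 0 with its nose in the ratchet wheel, grows as the finger rises, up to 1.1. Pivot: 140 mm from pawl_finger along +y, 16 mm lower. 1 to 4 N of lift at pawl_finger moves it; the stiff pivot keeps it where it is left. The nose leaves the teeth at about 0.15; 0.35 or more is well up (finger point about 50 mm higher).
- carriage (a joint): How far the load platform has sunk (m): 0 at the start (up to 0.002), held by the pawl; 0.12 at the bottom. With the pawl clear it sinks by itself, slowed by a damper, in about 2 to 3 s. It is on the +y side of the lift's post, away from the pawl's finger.
- can: The load: a small lidded green steel can, 100 x 120 x 94 mm, with a wire handle on top, 0.35 to 0.7 kg, standing loose on the steel platform. Origin: centre of its underside (190 mm above the bench at the start, 70 mm when the platform is down); z up. It need not be touched.
Not all that is in view belongs to the job. Of the things that look like the bar, the middle-sized one is meant.

How it is judged (in metres and radians):
On the way, in this order (a step that is already met when the one before it is completed fails the run):
1. the bar lifts the pawl out of the wheel while the platform is still up (value of joint pawl above 0.06 rad and contact force between bar and pawl above 0.1 N and value of joint carriage below 0.06 m).
2. the pawl is well up and the platform has sunk to the bottom (value of joint pawl above 0.35 rad and value of joint carriage above 0.11 m), for 0.2 s.
At the end, for the whole second after the job is handed in: Pawl at 0.35 rad or more; platform within 10 mm of its lowest position, the can at rest on it, upright within 10 degrees; the bar at rest, lying flat (level within 10 degrees, its origin under 30 mm above the bench) (all of step 2 and height (world z) of can between 0.06 and 0.085 m and angle between can's own z axis and vertical below 0.17 rad and linear speed of each of can, bar below 0.03 m/s and height (world z) of bar below 0.03 m and angle between bar's own x axis and vertical between 1.4 and 1.74 rad); the robot touches nothing.
It fails at once if the pawl is moved with the gripper or the arm instead of the bar (contact force between any of the fingers, the arm and pawl above 2 N).
It fails at once if the can is tipped (angle between can's own z axis and vertical above 0.5 rad).
It also fails if it takes over 42 s, if anything falls off the work surface, if the arm or the gripper's body presses on something with over 40 N, if the wrist force passes 120 N, or if a joint passes its speed limit or range.

## Working session

There is one attempt and no reset: what is moved stays moved. The work goes in short steps, Python scripts to look and compute and a tool call to move; the robot and the scene stay as the last step left them, time stands still between calls to the robot, and variables do not carry over. Pictures are saved under pics/ and viewed, at most 10 in all, crops included, and the job is handed in when it is done.

Besides the shell and the picture viewer there is one more tool, called after ">>>" by a JSON object that holds its "method" and its "body", one argument or row to a line. arm_command: Moves the arm, as the interface text tells. Scaled input: -1 to 1 covers 120 mm each way for a shift and 180 degrees each way for a turn. Its arguments: {"type":"object","properties":{"rows":{"type":"array"},"newtons":{"type":"number"}},"required":["rows"]}

```bash
mkdir -p pics; cat > h.py <<'E'
import numpy as np, cv2
from rig import arm, capture
def pts(c):
    z=c["z_map"]; v,u=np.mgrid[:z.shape[0],:z.shape[1]]
    p=np.stack([(u-c["cx"])/c["fx"]*z,(v-c["cy"])/c["fy"]*z,z,np.ones_like(z)],-1)
    w=p@np.linalg.inv(c["world_to_cam"]).T
    w[z<=0]=np.nan
    return w[...,:3]
E
python3 - <<'E'
from h import *
for n in("scene","top"):
    c=capture(n); np.savez("/tmp/"+n,**c)
    cv2.imwrite(f"pics/{n}0.png",c["color"][...,::-1])
    print(n,np.linalg.inv(c["world_to_cam"]).round(3))
print(arm.get_obs())
E
```

```text
scene [[ 0.755  0.424 -0.5    1.029]
 [ 0.656 -0.483  0.58  -0.637]
 [ 0.004 -0.766 -0.643  0.818]
 [ 0.     0.     0.     1.   ]]
top [[-0.029 -0.99   0.137  0.355]
 [-0.999  0.032  0.021 -0.032]
 [-0.025 -0.136 -0.99   1.249]
 [ 0.     0.     0.     1.   ]]
{'t': 0.1, 'qpos': array([ 5.85968568e+01,  1.03958035e+01,  9.21257234e+01, -9.10914566e-04,
        7.75664163e+01, -1.18180354e+01]), 'dq': array([-0.02915508, -0.16562947, -0.04921178, -0.02243448,  0.06978029,
        0.11013314]), 'effort': array([-1.03742292e-03, -4.34813154e+01, -3.42694402e+01,  7.03313551e-02,
        3.40029399e-02, -4.53608436e-06]), 'ee_pos': array([0.19245932, 0.54132996, 0.23791993]), 'ee_rot': array([-1.79913739e+02, -1.71407050e-02,  1.60415076e+02]), 'force': array([ 0.10582015, -0.10180624, -0.51435838]), 'wrist_torque': array([-0.02246868,  0.00075974,  0.01941263]), 'grasp_force': 0.0, 'width': 0.9984444748493262}
```

View pics/scene0.png

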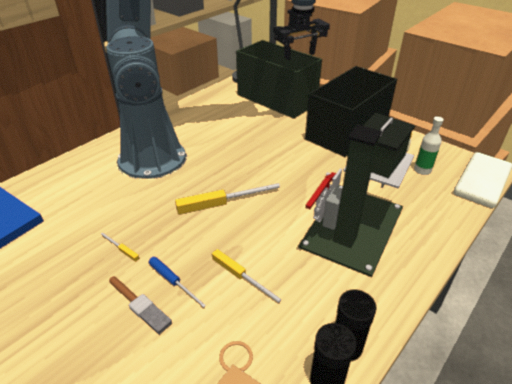

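View pics/top0.png

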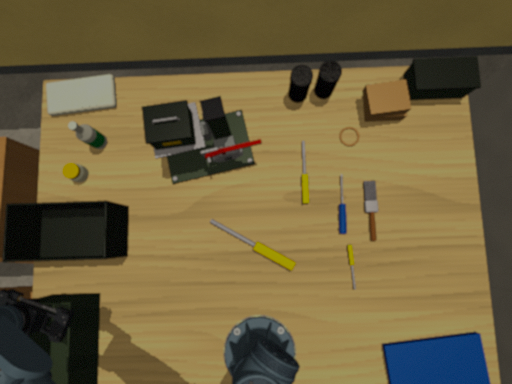

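Three yellow-handled candidates: large at top (274,256), middle at top (305,190), and small at top (351,255). The middle one, in the tool row with the blue screwdriver and the brush, is my choice. The red pawl is at top (233,148). Next I measure all of them.

```bash
python3 - <<'E'
from h import *
for n in("top","scene"):
    c=dict(np.load(f"/tmp/{n}.npz")); w=pts(c); hsv=cv2.cvtColor(c["color"],cv2.COLOR_RGB2HSV)
    for nm,lo,hi in(("yel",(22,190,110),(32,255,255)),("red",(0,200,90),(6,255,255)),("red2",(174,200,90),(180,255,255))):
        m=cv2.inRange(hsv,lo,hi)
        k,l,s,ce=cv2.connectedComponentsWithStats(m)
        for i in range(1,k):
            if s[i,4]<40: continue
            P=w[(l==i)]; P=P[np.isfinite(P).all(1)]
            (cx,cy),(a,b),ang=cv2.minAreaRect((P[:,:2]*1000).astype(np.float32))
            top=P[P[:,2]>np.percentile(P[:,2],50)]
            d=np.linalg.svd(P-P.mean(0),full_matrices=False)[2][0]; t=(P-P.mean(0))@d
            print(n,nm,ce[i].round(),s[i,4],"rect",round(cx),round(cy),round(a),round(b),round(ang,1),"z",np.percentile(P[:,2],[5,50,95]).round(3),"dir",d.round(3),"ends",(P.mean(0)+d*t.min()).round(3),(P.mean(0)+d*t.max()).round(3))
            if n=="top": cv2.imwrite
c=dict(np.load("/tmp/top.npz"));a=cv2.resize(c["color"][130:220,140:330,::-1],None,fx=4,fy=4,interpolation=cv2.INTER_CUBIC)
cv2.imwrite("pics/crop1.png",a)
# rod of middle bar: gray pixels at z>0.008 near
w=pts(c)
for v in range(138,176,4):
    for u in range(296,314):
        if w[v,u,2]>0.008: print(v,u,w[v,u].round(3),end=" ")
# gen: top of things near the lift
E
```

```text
top yel [ 70. 170.] 198 rect 598 599 51 50 47.5 z [0.066 0.07  0.074] dir [ 0.203  0.979 -0.007] ends [0.592 0.571 0.07 ] [0.603 0.624 0.07 ]
top yel [305. 189.] 191 rect 519 -169 22 98 89.9 z [0.02  0.026 0.03 ] dir [-1.     0.002  0.013] ends [ 0.568 -0.168  0.025] [ 0.47  -0.168  0.026]
top yel [274. 256.] 447 rect 302 -59 143 33 60.8 z [0.033 0.037 0.041] dir [-0.5   -0.866  0.002] ends [0.338 0.003 0.037] [ 0.266 -0.12   0.037]
top yel [350. 255.] 97 rect 299 -309 62 19 4.7 z [0.011 0.016 0.02 ] dir [-0.999 -0.047 -0.006] ends [ 0.329 -0.306  0.016] [ 0.268 -0.308  0.016]
top red [232. 148.] 201 rect 624 57 13 170 11.8 z [0.168 0.185 0.189] dir [-0.206  0.974 -0.095] ends [ 0.642 -0.025  0.19 ] [0.607 0.141 0.174]
scene yel [200. 202.] 662 rect 309 -61 139 32 58.0 z [0.008 0.032 0.038] dir [-0.504 -0.863  0.001] ends [ 0.349 -0.004  0.027] [ 0.279 -0.124  0.027]
scene yel [128. 252.] 118 rect 304 -309 65 13 3.1 z [0.01  0.015 0.018] dir [ 0.998  0.064 -0.019] ends [ 0.272 -0.312  0.015] [ 0.337 -0.307  0.014]
scene yel [228. 263.] 333 rect 525 -171 97 21 0.6 z [0.011 0.024 0.027
[... 456 characters left out ...]
651 -0.169  0.017] 150 304 [ 0.651 -0.173  0.015] 154 302 [ 0.637 -0.165  0.017] 154 303 [ 0.638 -0.169  0.014] 154 304 [ 0.638 -0.172  0.015] 158 302 [ 0.624 -0.165  0.016] 158 303 [ 0.623 -0.168  0.021] 158 304 [ 0.623 -0.172  0.016] 162 302 [ 0.611 -0.165  0.012] 162 303 [ 0.61  -0.168  0.015] 162 304 [ 0.61  -0.171  0.016] 166 303 [ 0.597 -0.167  0.013] 166 304 [ 0.595 -0.17   0.021] 166 305 [ 0.595 -0.173  0.019] 170 303 [ 0.582 -0.166  0.017] 170 304 [ 0.582 -0.169  0.02 ] 170 305 [ 0.583 -0.174  0.012] 174 302 [ 0.568 -0.162  0.023] 174 303 [ 0.567 -0.164  0.028] 174 304 [ 0.567 -0.168  0.028] 174 305 [ 0.568 -0.172  0.019] 174 306 [ 0.566 -0.174  0.028] 174 307 [ 0.567 -0.178  0.024]
```

View pics/crop1.png

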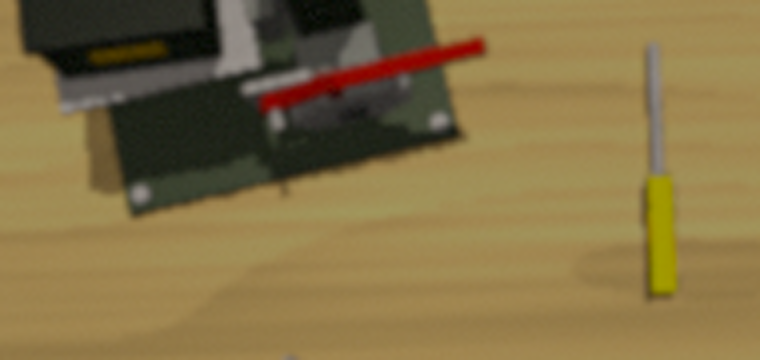

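The crop shows the middle bar (handle at crop ~(660,235), rod up to (652,45)) and the red pawl, whose free end is at crop (483,46). The handle measures 98 x 22 mm, 26 mm high, with its origin at about (0.522,-0.170) and yaw about 0. The pawl's free end is at (0.645,-0.027), with its yaw at about 11.7°. Now I move over the bar.

>>> {"method": "arm_command", "body": {
  "rows": [
    [[0.1, -0.2, 0, 0.022, 1], [0.2, -0.4, 0, 0.044, 1], [0.3, -0.6, 0, 0.066, 1], [0.4, -0.8, 0, 0.088, 1], [0.5, -1, 0, 0.109, 1]]
  ]
}}

```text
t: 0.52
ee_pos: [0.2528, 0.4205, 0.2382]
ee_rot: [-180.0, -0.0, -179.7]
force: [0.0, 0.5, 0.0]
width: 1.001
grasp_force: 0.0
```

>>> {"method": "arm_command", "body": {
  "rows": [
    [[0.1, -0.2, 0, 0, 1], [0.2, -0.4, 0, 0, 1], [0.3, -0.6, 0, 0, 1], [0.4, -0.8, 0, 0, 1], [0.5, -1, 0, 0, 1]]
  ]
}}

```text
t: 0.93
ee_pos: [0.3128, 0.3005, 0.2384]
ee_rot: [-180.0, -0.0, -179.9]
force: [1.1, -0.1, 0.1]
width: 0.996
grasp_force: 0.0
```

>>> {"method": "arm_command", "body": {
  "rows": [
    [[0.06, -0.2, 0, 0, 1], [0.12, -0.4, 0, 0, 1], [0.18, -0.6, 0, 0, 1], [0.24, -0.8, 0, 0, 1], [0.3, -1, 0, 0, 1]]
  ]
}}

```text
t: 1.35
ee_pos: [0.3486, 0.1806, 0.2385]
ee_rot: [-180.0, -0.0, -180.0]
force: [0.5, -0.2, 0.4]
width: 1.001
grasp_force: 0.0
```

>>> {"method": "arm_command", "body": {
  "rows": [
    [[0.04, -0.2, 0, 0, 1], [0.08, -0.4, 0, 0, 1], [0.12, -0.6, 0, 0, 1], [0.16, -0.8, 0, 0, 1], [0.2, -1, 0, 0, 1]]
  ]
}}

```text
t: 1.77
ee_pos: [0.3725, 0.0606, 0.2385]
ee_rot: [180.0, -0.0, -180.0]
force: [-0.2, -1.0, -0.3]
width: 0.998
grasp_force: 0.0
```

>>> {"method": "arm_command", "body": {
  "rows": [
    [[0.09, -0.2, 0, 0, 1], [0.18, -0.4, 0, 0, 1], [0.27, -0.6, 0, 0, 1], [0.36, -0.8, 0, 0, 1], [0.45, -1, 0, 0, 1]]
  ]
}}

```text
t: 2.18
ee_pos: [0.4268, -0.0595, 0.2385]
ee_rot: [180.0, -0.0, -180.0]
force: [0.8, -0.3, 0.7]
width: 0.999
grasp_force: 0.0
```

>>> {"method": "arm_command", "body": {
  "rows": [
    [[0.2, -0.19, 0, 0, 1], [0.4, -0.38, 0, 0, 1], [0.6, -0.57, 0, 0, 1], [0.8, -0.76, 0, 0, 1], [1, -0.942, 0, 0, 1]]
  ]
}}

```text
t: 2.6
ee_pos: [0.5474, -0.1726, 0.238]
ee_rot: [180.0, -0.1, -180.0]
force: [0.2, -0.7, -0.3]
width: 1.002
grasp_force: 0.0
```

```bash
cat >> h.py <<'E'
from scipy.spatial.transform import Rotation as Ro
def wpts(c,o):
    T=np.eye(4);T[:3,:3]=Ro.from_euler("xyz",o["ee_rot"],degrees=True).as_matrix();T[:3,3]=o["ee_pos"]
    c=dict(c);c["world_to_cam"]=np.linalg.inv(T@c["T_tool_cam"]); return pts(c)
E
python3 - <<'E'
from h import *
o=arm.get_obs(); c=capture("wrist"); w=wpts(c,o)
print(o["t"],o["ee_pos"],o["ee_rot"],c["T_tool_cam"].round(3))
hsv=cv2.cvtColor(c["color"],cv2.COLOR_RGB2HSV); m=cv2.inRange(hsv,(22,190,80),(32,255,255))>0
m&=w[...,2]>0.02
P=w[m];P=P[np.isfinite(P).all(1)]
print(len(P),cv2.minAreaRect((P[:,:2]*1000).astype(np.float32)),np.percentile(P[:,2],[5,50,95]))
cv2.imwrite("pics/w1.png",c["color"][...,::-1])
E
```

```text
2.6 [ 0.54743592 -0.17255076  0.23800544] [ 1.79972997e+02 -5.11451800e-02 -1.79990384e+02] [[ 0.001 -0.958 -0.287  0.074]
 [ 1.     0.001 -0.    -0.001]
 [ 0.001 -0.287  0.958 -0.147]
 [ 0.     0.     0.     1.   ]]
697 ((522.3438110351562, -169.7703399658203), (97.05261993408203, 20.692657470703125), 0.6922504305839539) [0.02490692 0.02643975 0.02776728]
```

View pics/w1.png

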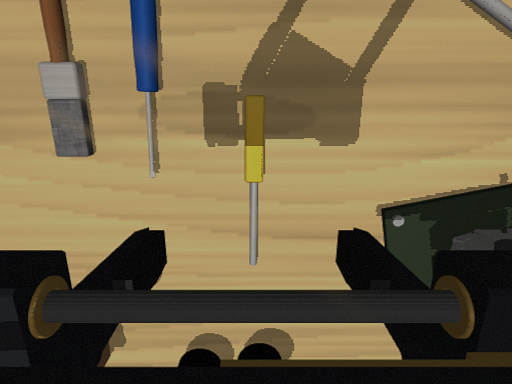

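The wrist view shows the chosen bar, with its handle at (254,140) and rod tip at (253,263), centred between the fingers. Its origin is (0.522,-0.170), yaw about 0. I descend and grip 25 mm forward of the origin.

>>> {"method": "arm_command", "body": {
  "rows": [
    [[0, 0.017, -0.2, 0, 1], [0, 0.017, -0.4, 0, 1], [0, 0.017, -0.6, 0, 1], [0, 0.017, -0.8, 0, 1], [0, 0.017, -1, 0, 1]]
  ]
}}

```text
t: 3.07
ee_pos: [0.5462, -0.1689, 0.1172]
ee_rot: [180.0, -0.0, -180.0]
force: [-0.4, -0.3, -0.5]
width: 1.001
grasp_force: 0.0
```

>>> {"method": "arm_command", "body": {
  "rows": [
    [[0, 0, -0.3, 0, 1], [0, 0, -0.6, 0, 1], [0, 0, -0.8, 0, 1], [0, 0, -0.9, 0, 1], [0, 0, -0.925, 0, 1]]
  ]
}}

```text
t: 3.48
ee_pos: [0.5446, -0.1681, 0.005]
ee_rot: [179.9, -0.3, -180.0]
force: [-0.5, -0.3, -0.4]
width: 1.002
grasp_force: 0.0
```

>>> {"method": "arm_command", "body": {
  "rows": [
    [[0, 0, 0, 0, -1], [0, 0, 0, 0, -1], [0, 0, 0, 0, -1], [0, 0, 0, 0, -1], [0, 0, 0, 0, -1]]
  ],
  "newtons": 60
}}

```text
t: 3.9
ee_pos: [0.5477, -0.1697, 0.0091]
ee_rot: [-179.9, 0.1, -180.0]
force: [-0.4, 0.5, -0.4]
width: 0.646
grasp_force: 0.0
```

>>> {"method": "arm_command", "body": {
  "rows": [
    [[0, 0, 0, 0, -1], [0, 0, 0, 0, -1], [0, 0, 0, 0, -1], [0, 0, 0, 0, -1], [0, 0, 0, 0, -1]]
  ]
}}

```text
t: 4.32
ee_pos: [0.5467, -0.1692, 0.0077]
ee_rot: [180.0, -0.0, -180.0]
force: [0.2, -0.6, 0.1]
width: 0.266
grasp_force: 0.0
```

>>> {"method": "arm_command", "body": {
  "rows": [
    [[0, 0, 0, 0, -0.2], [0, 0, -0.01, 0, -0.2], [0, 0, -0.025, 0, -0.2], [0, 0, -0.035, 0, -0.2], [0, 0, -0.035, 0, -0.2]]
  ]
}}

```text
t: 4.73
ee_pos: [0.5464, -0.1691, 0.0031]
ee_rot: [180.0, -0.0, -180.0]
force: [-0.2, -0.2, -0.2]
width: 0.401
grasp_force: 0.0
```

>>> {"method": "arm_command", "body": {
  "rows": [
    [[0, 0, 0, 0, -1], [0, 0, 0, 0, -1], [0, 0, 0, 0, -1], [0, 0, 0, 0, -1], [0, 0, 0, 0, -1]]
  ]
}}

```text
t: 5.15
ee_pos: [0.5467, -0.1692, 0.0035]
ee_rot: [180.0, -0.0, -180.0]
force: [0.3, 0.4, -1.0]
width: 0.245
grasp_force: 60.0
```

>>> {"method": "arm_command", "body": {
  "rows": [
    [[0, 0, 0, 0, -1], [0, 0, 0, 0, -1], [0, 0, 0, 0, -1], [0, 0, 0, 0, -1], [0, 0, 0, 0, -1]]
  ]
}}

```text
t: 5.57
ee_pos: [0.5467, -0.1692, 0.0035]
ee_rot: [180.0, -0.0, -180.0]
force: [0.1, -0.9, -0.4]
width: 0.246
grasp_force: 60.0
```

```bash
python3 - <<'E'
from h import *
F=np.array([.640,-.0025]);u=np.array([.979,.203]);e=np.array([-.203,.979])
o=arm.get_obs()
for n in("top","scene"):
    w=pts(dict(np.load(f"/tmp/{n}.npz")));d=w[...,:2]-F;a=d@u;b=d@e
    m=(a<-.010)&(a>-.13)&(b<.2)&(b>-.04)&(w[...,2]>.03)
    print(n,"front:",m.sum())
    for lo in range(-40,200,20):
        k=m&(b*1000>=lo)&(b*1000<lo+20)
        if k.sum(): print(lo,k.sum(),"amin",a[k].min().round(3),"z",w[k][:,2].min().round(3),w[k][:,2].max().round(3), "amin hi", a[k&(w[...,2]>.15)].min(initial=9).round(3))
    m=(b>-.15)&(b<.03)&(a>0.01)&(a<.15)&(w[...,2]>.03); print("behind finger",m.sum(), b[m].min(initial=9))
E
```

```text
top front: 37
60 7 amin -0.016 z 0.101 0.121 amin hi 9.0
80 15 amin -0.016 z 0.097 0.191 amin hi -0.01
120 10 amin -0.021 z 0.155 0.164 amin hi -0.021
140 5 amin -0.02 z 0.153 0.163 amin hi -0.02
behind finger 0 9.0
scene front: 9
120 7 amin -0.018 z 0.156 0.164 amin hi -0.018
140 2 amin -0.017 z 0.16 0.161 amin hi -0.017
behind finger 0 9.0
```

>>> {"method": "arm_command", "body": {
  "rows": [
    [[0, 0, 0.1, 0, -1], [0, 0, 0.3, 0, -1], [0, 0, 0.55, 0, -1], [0, 0, 0.8, 0, -1], [0, 0, 1, 0, -1]]
  ]
}}

```text
t: 5.98
ee_pos: [0.5472, -0.1695, 0.1266]
ee_rot: [-179.9, 0.1, -180.0]
force: [-0.2, 0.2, -1.7]
width: 0.244
grasp_force: 60.0
```

>>> {"method": "arm_command", "body": {
  "rows": [
    [[0.04, 0.1, 0.05, 0.013, -1], [0.08, 0.3, 0.05, 0.026, -1], [0.12, 0.5, 0.05, 0.039, -1], [0.16, 0.6, 0.05, 0.052, -1], [0.195, 0.6, 0.05, 0.065, -1]]
  ]
}}

```text
t: 6.4
ee_pos: [0.5698, -0.0938, 0.1287]
ee_rot: [179.9, -0.1, -167.9]
force: [0.2, -0.1, -1.5]
width: 0.244
grasp_force: 60.0
```

```bash
python3 - <<'E'
from h import *
F=np.array([.640,-.0025]);u=np.array([.979,.203]);e=np.array([-.203,.979])
o=arm.get_obs();print(o["t"],o["ee_pos"],o["ee_rot"])
T=o["ee_pos"][:2]
for n in("top","scene"):
    c=capture(n);w=pts(c);d=w[...,:2]-T;a=d@u;b=d@e
    for lo in range(60,150,15):
        k=(a*1000>=lo)&(a*1000<lo+15)&(abs(b)<.02)&(w[...,2]>.1)
        if k.sum(): print(n,lo,k.sum(),"b",np.median(b[k]).round(4),"ztop",np.percentile(w[k][:,2],[50,90]).round(4))
    k=(abs(b)<.012)&(w[...,2]>.1)&(a>.02)&(a<.2); print("amax",a[k].max(initial=0))
cv2.imwrite("pics/s2.png",cv2.resize(c["color"][120:280,200:420,::-1],None,fx=3.5,fy=3.5,interpolation=cv2.INTER_CUBIC))
E
```

```text
6.4 [ 0.56982205 -0.09375583  0.12873665] [ 1.79903815e+02 -6.76135563e-02 -1.67858871e+02]
top 60 1 b 0.0198 ztop [0.4609 0.4609]
amax 0.04925784954564978
scene 60 150 b 0.0134 ztop [0.439  0.4567]
scene 75 29 b -0.0043 ztop [0.1407 0.1423]
scene 90 28 b -0.0036 ztop [0.1407 0.143 ]
scene 105 28 b -0.0044 ztop [0.1413 0.1426]
scene 120 30 b -0.0039 ztop [0.1409 0.1425]
scene 135 15 b -0.0019 ztop [0.14   0.1421]
amax 0.14159211246456768
```

View pics/s2.png

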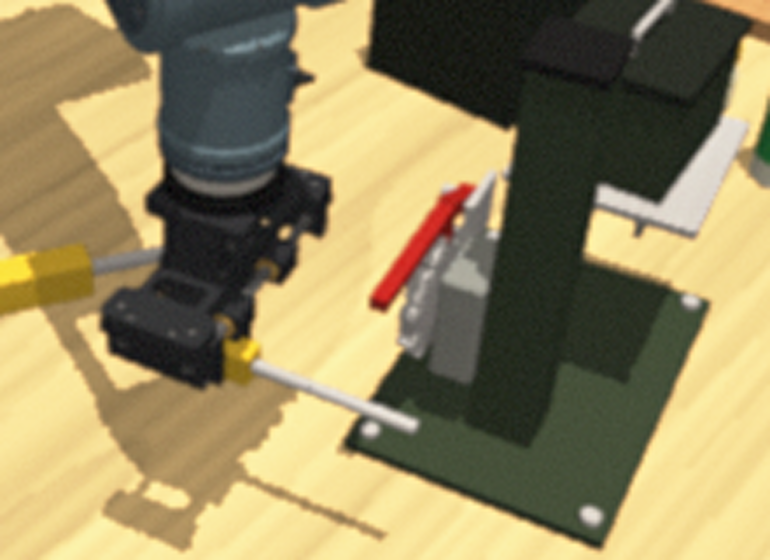

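The picture shows the bar held level, with the rod tip at crop (415,425), below and on the -y side of the pawl finger, whose end is at (380,300). I move the rod under the finger and lift.

>>> {"method": "arm_command", "body": {
  "rows": [
    [[0, 0.12, 0, 0, -1], [0, 0.32, 0, 0, -1], [0, 0.52, 0, 0, -1], [0, 0.66, 0, 0, -1], [0, 0.7, 0, 0, -1]]
  ]
}}

```text
t: 6.92
ee_pos: [0.5693, -0.0105, 0.129]
ee_rot: [179.9, -0.1, -168.2]
force: [-0.2, -0.1, -1.1]
width: 0.242
grasp_force: 60.0
```

>>> {"method": "arm_command", "body": {
  "rows": [
    [[0, 0, 0.12, 0, -1], [0, 0.01, 0.27, 0, -1], [0, 0.03, 0.4, 0, -1], [-0.01, 0.04, 0.5, 0, -1], [-0.01, 0.05, 0.6, 0, -1]]
  ]
}}

```text
t: 7.33
ee_pos: [0.5685, -0.0074, 0.202]
ee_rot: [180.0, -0.0, -168.3]
force: [0.4, 0.0, -1.7]
width: 0.242
grasp_force: 60.0
```

>>> {"method": "arm_command", "body": {
  "rows": [
    [[0, 0.01, 0.08, 0, -1], [0, 0.02, 0.16, 0, -1], [-0.01, 0.03, 0.23, 0, -1], [-0.01, 0.04, 0.28, 0, -1], [-0.01, 0.05, 0.32, 0, -1]]
  ]
}}

```text
t: 7.75
ee_pos: [0.5678, -0.0012, 0.2406]
ee_rot: [-180.0, 0.0, -168.3]
force: [0.2, 1.1, -2.5]
width: 0.248
grasp_force: 60.0
```

```bash
python3 - <<'E'
from h import *
o=arm.get_obs();print(o["t"],o["ee_pos"],o["force"])
c=capture("scene")
cv2.imwrite("pics/s3.png",cv2.resize(c["color"][80:280,200:420,::-1],None,fx=3,fy=3,interpolation=cv2.INTER_CUBIC))
w=pts(c);hsv=cv2.cvtColor(c["color"],cv2.COLOR_RGB2HSV);m=cv2.inRange(hsv,(0,200,60),(6,255,255))>0
P=w[m&(w[...,2]>.1)];P=P[np.isfinite(P).all(1)];d=np.linalg.svd(P-P.mean(0),full_matrices=False)[2][0];print(len(P),d,np.arcsin(abs(d[2])),P.min(0),P.max(0))
E
```

```text
7.75 [ 0.56777651 -0.00124108  0.24059183] [ 0.1601474   1.13019529 -2.50720563]
85 [-0.14502567  0.79140193 -0.59384387] 0.6358279472211839 [0.61787651 0.00698511 0.18225349] [0.64446949 0.1157706  0.27045121]
```

View pics/s3.png

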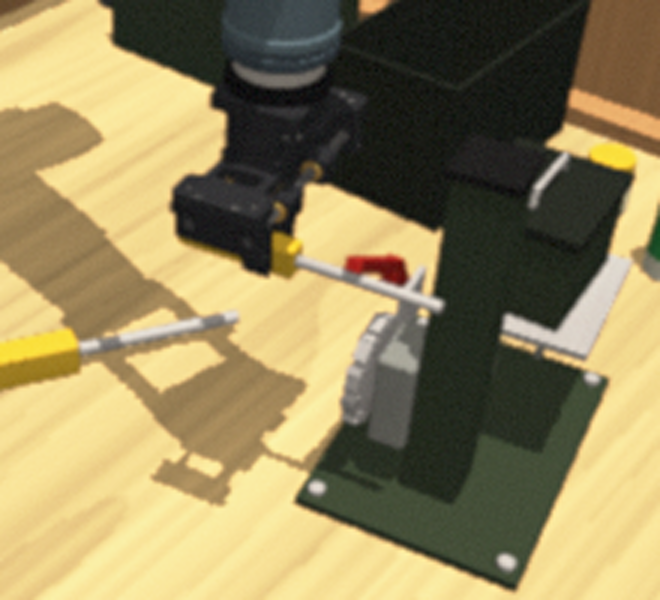

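The picture shows the pawl raised at about 0.6 rad on the rod, at crop (375,267), and the platform still sinking. I back the bar out the way it came and carry it to its old place.

>>> {"method": "arm_command", "body": {
  "rows": [
    [[0, -0.02, -0.06, 0, -1], [0, -0.06, -0.15, 0, -1], [0, -0.1, -0.27, 0, -1], [0, -0.12, -0.38, 0, -1], [0, -0.15, -0.45, 0, -1]]
  ]
}}

```text
t: 8.22
ee_pos: [0.5662, -0.0195, 0.1826]
ee_rot: [179.9, -0.2, -168.3]
force: [-0.4, 0.1, -1.2]
width: 0.244
grasp_force: 60.0
```

>>> {"method": "arm_command", "body": {
  "rows": [
    [[0, -0.1, -0.1, 0, -1], [0, -0.25, -0.2, 0, -1], [0, -0.45, -0.25, 0, -1], [0, -0.65, -0.3, 0, -1], [0, -0.75, -0.3, 0, -1]]
  ]
}}

```text
t: 8.63
ee_pos: [0.5666, -0.112, 0.1477]
ee_rot: [180.0, -0.1, -168.4]
force: [0.2, 0.6, -1.4]
width: 0.246
grasp_force: 60.0
```

>>> {"method": "arm_command", "body": {
  "rows": [
    [[-0.04, -0.1, 0, -0.013, -1], [-0.08, -0.25, 0, -0.026, -1], [-0.12, -0.4, 0, -0.039, -1], [-0.16, -0.5, -0.05, -0.052, -1], [-0.18, -0.52, -0.1, -0.065, -1]]
  ]
}}

```text
t: 9.05
ee_pos: [0.5459, -0.1739, 0.1383]
ee_rot: [-179.9, 0.1, 179.7]
force: [0.1, -0.3, -1.9]
width: 0.243
grasp_force: 60.0
```

```bash
python3 - <<'E'
from h import *
o=arm.get_obs();print(o["t"],o["ee_pos"],o["ee_rot"],o["force"])
c=capture("scene");w=pts(c);d=w[...,:2]-o["ee_pos"][:2]
for lo in range(30,150,15):
    k=(d[...,0]*1000>=lo)&(d[...,0]*1000<lo+15)&(abs(d[...,1])<.02)&(w[...,2]>.05)&(w[...,2]<.25)
    if k.sum(): print(lo,k.sum(),np.percentile(w[k],[50],axis=0).round(4))
hsv=cv2.cvtColor(c["color"],cv2.COLOR_RGB2HSV);m=cv2.inRange(hsv,(0,200,60),(6,255,255))>0
P=w[m&(w[...,2]>.1)];P=P[np.isfinite(P).all(1)];q=np.linalg.svd(P-P.mean(0),full_matrices=False)[2][0];print(len(P),np.arcsin(abs(q[2])),P.max(0))
E
```

```text
9.05 [ 0.54591526 -0.17387024  0.13826127] [-1.79926626e+02  8.34842008e-02  1.79711741e+02] [ 0.12076915 -0.31199601 -1.88358222]
30 47 [[ 0.5799 -0.1763  0.1525]]
45 29 [[ 0.598  -0.1766  0.1501]]
60 30 [[ 0.6138 -0.177   0.1504]]
75 29 [[ 0.6296 -0.1782  0.151 ]]
90 30 [[ 0.6428 -0.1772  0.1503]]
105 31 [[ 0.6583 -0.1777  0.1507]]
120 32 [[ 0.6727 -0.1778  0.1505]]
135 20 [[ 0.6848 -0.1769  0.1498]]
107 0.7008622311588663 [0.64424223 0.11944758 0.26857506]
```

>>> {"method": "arm_command", "body": {
  "rows": [
    [[0, 0, -0.2, 0, -1], [0, 0, -0.5, 0, -1], [0, 0, -0.8, 0, -1], [0, 0, -0.95, 0, -1], [0, 0, -1, 0, -1]]
  ]
}}

```text
t: 9.52
ee_pos: [0.5433, -0.1697, 0.014]
ee_rot: [179.8, -0.3, -180.0]
force: [-0.3, 0.5, -0.6]
width: 0.245
grasp_force: 60.0
```

>>> {"method": "arm_command", "body": {
  "rows": [
    [[0, 0, -0.04, 0, -1], [0, 0, -0.08, 0, -1], [0, 0, -0.1, 0, -1], [0, 0, -0.115, 0, -1], [0, 0, -0.115, 0, -1]]
  ]
}}

```text
t: 9.93
ee_pos: [0.5468, -0.1719, 0.005]
ee_rot: [-180.0, 0.1, -180.0]
force: [-1.1, -0.2, -0.9]
width: 0.244
grasp_force: 60.0
```

>>> {"method": "arm_command", "body": {
  "rows": [
    [[0, 0, -0.008, 0, -1], [0, 0, -0.008, 0, -0.5], [0, 0, -0.008, 0, 0], [0, 0, -0.008, 0, 0.5], [0, 0, -0.008, 0, 1]]
  ],
  "newtons": 10
}}

```text
t: 10.35
ee_pos: [0.5464, -0.1718, 0.0035]
ee_rot: [-180.0, 0.0, -180.0]
force: [-0.3, -0.2, 0.0]
width: 0.453
grasp_force: 0.0
```

>>> {"method": "arm_command", "body": {
  "rows": [
    [[0, 0, 0, 0, 1], [0, 0, 0, 0, 1], [0, 0, 0, 0, 1], [0, 0, 0, 0, 1], [0, 0, 0, 0, 1]]
  ]
}}

```text
t: 10.77
ee_pos: [0.5461, -0.1716, 0.0031]
ee_rot: [180.0, -0.0, -180.0]
force: [1.0, 0.3, -0.2]
width: 0.831
grasp_force: 0.0
```

>>> {"method": "arm_command", "body": {
  "rows": [
    [[0, 0, 0.1, 0, 1], [0, 0, 0.3, 0, 1], [0, 0, 0.6, 0, 1], [0, 0, 0.9, 0, 1], [0, 0, 1, 0, 1]]
  ]
}}

```text
t: 11.18
ee_pos: [0.5489, -0.173, 0.1296]
ee_rot: [-179.8, 0.4, -179.9]
force: [1.3, -1.5, 1.1]
width: 0.998
grasp_force: 0.0
```

>>> {"method": "arm_command", "body": {
  "rows": [
    [[0, 0, 0, 0, 1], [0, 0, 0, 0, 1], [0, 0, 0, 0, 1], [0, 0, 0, 0, 1], [0, 0, 0, 0, 1]]
  ]
}}

```text
t: 11.6
ee_pos: [0.5449, -0.1711, 0.1211]
ee_rot: [179.9, -0.2, -180.0]
force: [-0.4, 0.2, 0.9]
width: 1.001
grasp_force: 0.0
```

```bash
python3 - <<'E'
from h import *
o=arm.get_obs();print(o["t"],o["ee_pos"],o["width"],o["force"])
c=capture("scene");w=pts(c)
cv2.imwrite("pics/s4.png",cv2.resize(c["color"][80:310,190:450,::-1],None,fx=2.6,fy=2.6,interpolation=cv2.INTER_CUBIC))
hsv=cv2.cvtColor(c["color"],cv2.COLOR_RGB2HSV)
for n,lo,hi,z in(("pawl",(0,200,60),(6,255,255),.1),("yel",(22,190,80),(32,255,255),.0)):
    m=cv2.inRange(hsv,lo,hi)>0
    P=w[m&(w[...,2]>z)&(w[...,0]>.45)&(abs(w[...,1])<.25)&(w[...,2]<.3)];q=np.linalg.svd(P-P.mean(0),full_matrices=False)[2][0];print(n,len(P),np.arcsin(abs(q[2])),P.min(0),P.max(0))
E
```

```text
11.6 [ 0.54494139 -0.17105961  0.12113496] 1.0010961709234054 [-0.36345935  0.24991866  0.86315944]
pawl 105 0.6959861745268192 [0.61697869 0.00496581 0.17004623] [0.64546048 0.11975845 0.26876153]
yel 329 0.0018142276862765686 [ 0.47775006 -0.18474833  0.00700332] [ 0.57361594 -0.16271335  0.02881217]
```

View pics/s4.png

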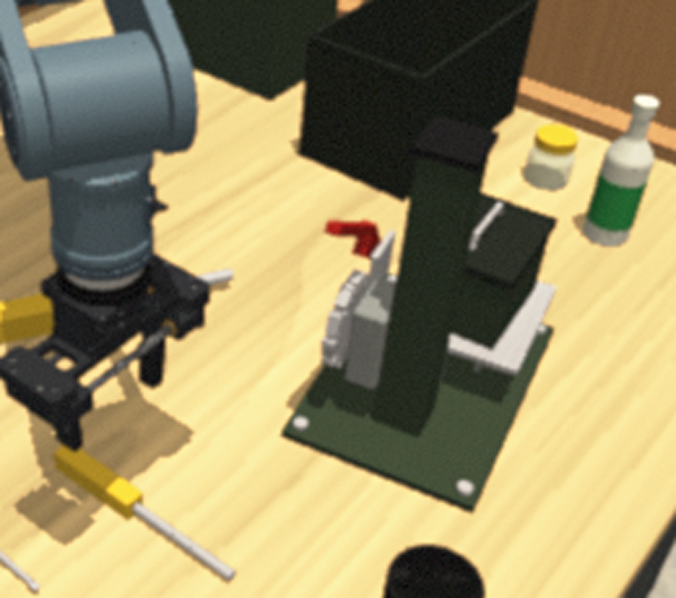

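The picture shows the bar flat on the bench with its rod tip at (230,575), the gripper clear, the pawl up at (350,235), and the platform lowered with the can on it. I wait a moment, check the can's top height (70+94 = 164 mm expected), then hand in.

>>> {"method": "arm_command", "body": {
  "rows": [
    [[0, 0, 0.1, 0, 1], [0, 0, 0.2, 0, 1], [0, 0, 0.3, 0, 1], [0, 0, 0.3, 0, 1], [0, 0, 0.3, 0, 1]]
  ]
}}

```text
t: 12.07
ee_pos: [0.5471, -0.1722, 0.161]
ee_rot: [-179.9, 0.2, -180.0]
force: [-0.6, 0.1, 0.5]
width: 0.999
grasp_force: 0.0
```

>>> {"method": "arm_command", "body": {
  "rows": [
    [[0, 0, 0, 0, 1], [0, 0, 0, 0, 1], [0, 0, 0, 0, 1], [0, 0, 0, 0, 1], [0, 0, 0, 0, 1]]
  ]
}}

```text
t: 12.48
ee_pos: [0.5459, -0.1715, 0.1587]
ee_rot: [180.0, -0.0, -180.0]
force: [0.0, -0.7, 0.0]
width: 0.999
grasp_force: 0.0
```

```bash
python3 - <<'E'
from h import *
def can(c):
    z=pts(c)[110:140,152:180,2]; return np.nanpercentile(z,[10,50,90]).round(3)
print(can(dict(np.load("/tmp/top.npz"))))
a=can(capture("top"));print(a)
z=pts(capture("top"))[100:165,140:215,2]; print(np.histogram(z[np.isfinite(z)],bins=np.arange(0,.36,.02))[0])
if abs(a[1]-.164)<.012: print(arm.hand_in())
E
```

```text
[0.281 0.283 0.287]
[-0.002  0.162  0.166]
[1068    0    8  448  146   90  103  113 1406   58   23   13   15   17
   19   27  270]
the job is handed in; nothing more can be done
None
```

The job is handed in. At the last look the pawl was up at about 0.7 rad, the can stood on the lowered platform (its top at about 162 mm, 164 expected), the bar lay flat on the bench, and the gripper was clear; no verdict came back.

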